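# Complete the vial carousel and lift it off its drive

### The job

Pick up the blue-capped vial and stand it in the one free pocket of the sampler's carousel, setting it down in the pocket and not dropping it in. Then take the carousel by its black centre knob, lift it straight up off its drive and hold it about 10 cm above its seat, level and still, with all six vials in it; keep it level all the way, hold it there a couple of seconds and finish while still holding it, ready for me to take from you. Leave the red-capped vial and everything else on the bench where it is.

Things in the scene. Friction and masses are not known exactly. Their poses are not given: they have to be found in the camera images.
- vial_blue: the vial to load: amber glass, cylindrical body 23 mm in diameter and straight up to 60 mm, then a shoulder, neck and a blue crimp cap 20 mm in diameter; 75 mm tall in all, about 30 g. It stands upright on the bench. Origin: centre of its underside, z up along the vial.
- vial_red: a bystander: same size and glass as the blue-capped vial, but with a red cap, standing upright on the bench; the two may stand in either place. Origin: centre of its underside.
- carousel: round white vial carousel, 168 mm in diameter, about 0.28 kg empty, deck 34 mm above its underside, with six pockets 60 degrees apart, centres 62 mm from its axis; five hold silver-capped vials, whose caps stand 81 mm above its underside. It sits loose on the drive, turned to any angle, nothing locks it. Origin: centre of its underside; z up; x points from the centre to the free pocket.
- pocket_free (a point): centre of the free pocket's floor, where the vial's underside comes to rest: 62 mm from the carousel's axis along its x, 6 mm above its underside. The round pocket is 28 mm deep, about 27 mm wide, its mouth flaring to 33 mm over the top 10 mm, so a seated vial sticks 47 mm out. A small blue dot on the deck lies just inboard of it.
- knob (a point): point on the carousel's axis 78 mm above its underside, at mid height of the round black centre knob: 30 mm in diameter from 60 to 95 mm above the underside, on a 20 mm thick stem. Between the knob and the seated vials around it 35 mm are free; between two neighbouring vials 39 mm.
- drive: the fixed carousel drive: white square housing 220 x 220 mm, 50 mm high, with a dark turntable flange (148 mm in diameter, 6 mm high) on top and a black vial sensor, 78 mm high above the bench, at one rear corner beside the carousel. Origin: centre of its underside on the bench; its front panel looks to its -x.
- drive_seat (a point): centre of the top of the drive's flange, 56 mm above the bench: the carousel's origin lies here while it sits on the drive. From it rises the spindle, 12 mm in diameter and 17 mm high, which enters a 17 mm wide bore in the carousel's hub.
- vial_1: vial at 60 degrees from the free pocket, counted counter-clockwise from above: same kind of 20 ml amber glass vial with a silver crimp cap, standing in a pocket of the carousel; origin: centre of its underside, z up along the vial. It stays in its pocket throughout.
- vial_2: vial at 120 degrees from the free pocket, counted counter-clockwise from above: same kind of 20 ml amber glass vial with a silver crimp cap, standing in a pocket of the carousel; origin: centre of its underside, z up along the vial. It stays in its pocket throughout.
- vial_3: vial at 180 degrees from the free pocket, counted counter-clockwise from above: same kind of 20 ml amber glass vial with a silver crimp cap, standing in a pocket of the carousel; origin: centre of its underside, z up along the vial. It stays in its pocket throughout.
- vial_4: vial at 240 degrees from the free pocket, counted counter-clockwise from above: same kind of 20 ml amber glass vial with a silver crimp cap, standing in a pocket of the carousel; origin: centre of its underside, z up along the vial. It stays in its pocket throughout.
- vial_5: vial at 300 degrees from the free pocket, counted counter-clockwise from above: same kind of 20 ml amber glass vial with a silver crimp cap, standing in a pocket of the carousel; origin: centre of its underside, z up along the vial. It stays in its pocket throughout.
- crimper: a bystander: hand crimper lying on the bench, about 220 mm long, 32 mm high, metal head and two blue handles. Origin: about its middle, on the bench.
- wash_bottle: a bystander: white wash bottle with a red cap, 68 mm in diameter, 190 mm high, at the back of the bench. Origin: centre of its underside.
- amber_bottle: a bystander: amber reagent bottle with a blue cap and paper label, 70 mm in diameter, 140 mm high. Origin: centre of its underside.
- marker: a bystander: marker pen, white with a black cap, 140 mm long and 13 mm thick, lying on the bench. Origin: about its middle.

How it is judged:
By the outcome, as a careful person would: the job done as asked, in the order asked, and still so for the second after the job is handed in, while the arm keeps its last pose, push and grip.
It also fails if it takes over 58 s, if anything falls off the work surface, if the arm or the gripper's body presses on something with over 40 N, if the wrist force passes 120 N, or if a joint passes its speed limit or range.

### The arm

A 6-joint arm with a two-finger parallel gripper is mounted at the origin on the work surface. World frame = base frame: x ahead of the robot, y to its left, z up, the work surface at z = 0. Lengths are in m, angles in rad, forces in N, time in s.
With the tool pointing down it reaches from about 0.425 to 0.95 m from the base axis. Payload 3.5 kg.
Tool frame: the origin (TCP) lies midway between the tips of the shut fingers; the grasp point (between the pads) lies behind it (manip.grip_point_offset is the z of the grasp point in the tool frame, in m); z points along the fingers, y is the direction in which the jaws open and shut (so a half turn about z gives the same grasp; the last joint's range is limited). The gripper opens to 85 mm and grips with 20 to 120 N. Pads are 22 mm wide; open, the fingers measure 114 mm over their backs; the gripper's body (76 mm by 85 mm) begins 54 mm behind the grasp point. The pads swing forward as they close: fully open they stand 13 mm farther back than shut.
Start: joints at [-1.487, 0.286, 1.577, -0, 1.279, -0.15], TCP at [0.156, -0.657, 0.231] pointing down, gripper open.
Joint ranges: [-2.77, 2.77], [-0.9, 2.22], [0.21, 2.48], [-1.53, 4.67], [0.24, 2.81], [-2.84, 2.84]. Speed limits (rad/s): [2.79, 2.79, 3.14, 3.14, 3.14, 3.14].

### API

Orientations are given as a unit quaternion [x, y, z, w].
In Python, from station import manip, capture, workorder, masks_of, landmark_of gives the robot as it stands. The module is installed in compiled form; this text tells all that it offers.
- The arm moves only by the shell command python3 -m inch 'ROWS' [OPENING] [FORCE]. ROWS is JSON, a list of rows, each a list of 6 numbers: the shift along the tool's x, y, z in units of 0.8 m (1.0 is 0.8 m), then the turn, a rotation vector about the tool's x, y, z in units of 90 degrees (1.0 is 90 degrees). In form: [[tx, ty, tz, wx, wy, wz], ...]. A call has 1 to 10 rows; each row shifts and turns the commanded pose from where the row before left it, along the tool's axes as they then stand; what a row does not reach is not made up. A row lasts 1/8 s, in which the tool goes at most 62.5 mm and 10.7 degrees, less where a joint would pass 70% of its speed; a pose out of reach is approached as far as the arm can. A call with a number of a shift or a turn outside -1 to 1 is refused whole. A call with a gripper value outside its range is refused whole. OPENING is the closure, from -1 (fully open) to 1 (shut), set as the call begins (- or left out, the last holds). The fingers move at their own pace and stop on an object; FORCE is the grip in N (left out, the last holds). Time passes only in rows, so rows that do not move let the fingers close. It gives the time, the measured TCP pose, the force and the opening at its end, in the units of the state.
- manip.sense(): the state, without advancing time (a new reading comes with each control period).
- capture(name): name is "scene" or "top" or "wrist"; returns a dict with "frame" (384x512x3 uint8, red, green, blue), "K" (3x3 intrinsics, pixels), "R" (3x3) and "t" (3): a world point X has camera coordinates R X + t. Camera axes: x right, y down, z forward; pixel columns grow to the right and rows downward; lengths in m; the calibration is good to about 2 mm. A picture is of the moment at which its call begins. There is no depth.
- workorder.finish_job(): hands the job in, once; it reports no verdict.
Trained networks look in the newest picture that a camera, given by its name, has taken for a name from the list of things; names that differ only in an ending like _2 or _b are one class to them, and where a whole thing is asked for, a point or a joint stands for the part that bears it (a point fixed in the world has none). Each returns a list of dicts, best first, with "score" (0 to 1); they miss things now and then, are a little off and sometimes report something else, mostly with a low value. They report only what shows in the picture. A call takes as long as a camera call.
- masks_of(camera, label): "region" (384x512 bool, what is visible of it).
- landmark_of(camera, label): "at" ([x, y, z] in m, in world coordinates, good to about 4 mm: a listed point, or the origin of a listed thing).
The state is a dict: "time_s": time; "joints": joint angles; "dq": joint speeds; "tau": joint torques, N m; "tool_pos": TCP position; "tool_rot": TCP orientation; "wrist_force": force on the tool from outside, world axes, zero at the start; "ft_torque": the same for the moment, N m; "width": finger opening in m.
Only numpy, scipy, OpenCV 4.12 (cv2) and the standard library are available. Lean on these libraries where they do the work, as an engineer would, in place of code of your own. Each camera call takes 0.05 s, during which the arm holds its last target. There are 200 camera calls.

## Working session

There is one attempt and no reset: what is moved stays moved. The work goes in short steps, Python scripts to look and compute and a shell command to move; the robot and the scene stay as the last step left them, time stands still between calls to the robot, and variables do not carry over. Pictures are saved under pics/ and viewed, about 8 in all and at most 12, crops included, and the job is handed in when it is done.

```bash
mkdir -p pics; python3 - <<'E'
from station import manip, capture, masks_of, landmark_of
import cv2, numpy as np
print(manip.sense(), manip.grip_point_offset)
ims=[]
for c in ["scene","top"]:
    d=capture(c); ims.append(d["frame"])
    print(c,d["K"].round(1).tolist(),d["R"].round(3).tolist(),d["t"].round(3).tolist())
    for l in ["vial_blue","vial_red","carousel","pocket_free","knob","drive","vial_1","drive_seat","amber_bottle","wash_bottle","crimper","marker"]:
        print(l,[(np.round(r["at"],4).tolist(),round(r["score"],2)) for r in landmark_of(c,l)][:6])
a=np.hstack(ims)[:,:,::-1]
cv2.imwrite("pics/a.png",cv2.resize(np.vstack([ims[0],ims[1]])[:,:,::-1],(400*1,600)) if 0 else cv2.resize(a,(800,300)))
cv2.imwrite("pics/top.png",cv2.resize(ims[1][:,:,::-1],(800,600)))
E
```

```text
{'time_s': 0.0, 'joints': array([-1.48699529e+00,  2.87189924e-01,  1.57819482e+00,  4.39002283e-06,
        1.27862975e+00, -1.50004228e-01]), 'dq': array([-0.00082426, -0.00073127, -0.0014825 ,  0.001755  , -0.00043385,
       -0.00073255]), 'tau': array([ 2.62384128e-04, -4.05982947e+01, -2.92625070e+01, -9.63543562e-05,
        5.84950758e-03, -7.34105043e-06]), 'tool_pos': array([ 0.15635478, -0.65595079,  0.22992138]), 'tool_rot': array([ 9.93174011e-01,  1.16635831e-01,  4.21759951e-05, -1.21018287e-03]), 'wrist_force': array([-0.09972826,  0.49569072,  0.04773951]), 'ft_torque': array([-0.05195761, -0.03055024, -0.01557655]), 'width': 0.08534741035629675} -0.0187
scene [[401.8, 0.0, 261.5], [0.0, 401.8, 194.1], [0.0, 0.0, 1.0]] [[-0.804, 0.595, -0.002], [0.382, 0.514, -0.768], [-0.456, -0.618, -0.64]] [0.464, -0.139, 1.433]
vial_blue [([0.4355, 0.2924, -0.0017], 0.67)]
vial_red [([0.6105, 0.227, 0.0037], 0.54)]
carousel [([0.5598, -0.1829, 0.0535], 0.76), ([0.5947, -0.132, 0.0609], 0.28)]
pocket_free [([0.5902, -0.2377, 0.0623], 0.97)]
knob [([0.5576, -0.1899, 0.1355], 0.6)]

[... 686 characters left out ...]
 [([0.5918, -0.2358, 0.0623], 0.59), ([0.4314, 0.2925, 0.0011], 0.4)]
knob [([0.5557, -0.1822, 0.1342], 0.82), ([0.5014, -0.1834, 0.061], 0.54)]
drive [([0.6251, -0.1868, 0.061], 0.49)]
vial_1 [([0.6245, -0.1866, 0.0621], 0.49), ([0.5892, -0.1283, 0.0636], 0.49), ([0.5007, -0.1838, 0.0585], 0.47), ([0.5322, -0.2403, 0.0628], 0.46), ([0.433, 0.2906, 0.0029], 0.44)]
drive_seat []
amber_bottle [([0.6282, -0.4308, -0.0011], 0.7), ([0.4423, 0.3957, -0.0001], 0.27)]
wash_bottle [([0.7699, 0.1142, 0.0011], 0.8), ([0.6212, -0.185, 0.064], 0.26)]
crimper [([0.3941, -0.462, -0.0005], 0.83), ([0.5315, -0.1296, 0.0675], 0.47)]
marker [([0.4999, -0.1828, 0.0579], 0.55), ([0.4418, 0.3941, -0.0005], 0.52)]
```

View pics/a.png

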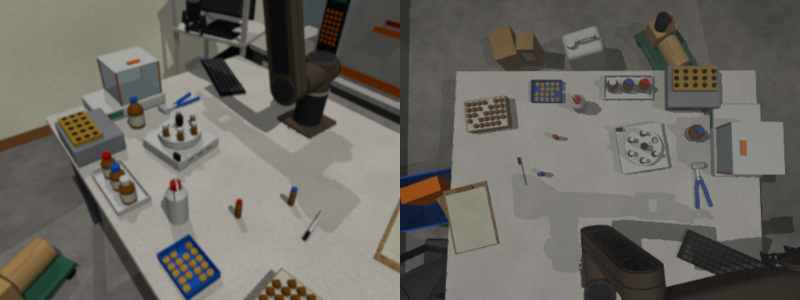

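View pics/top.png

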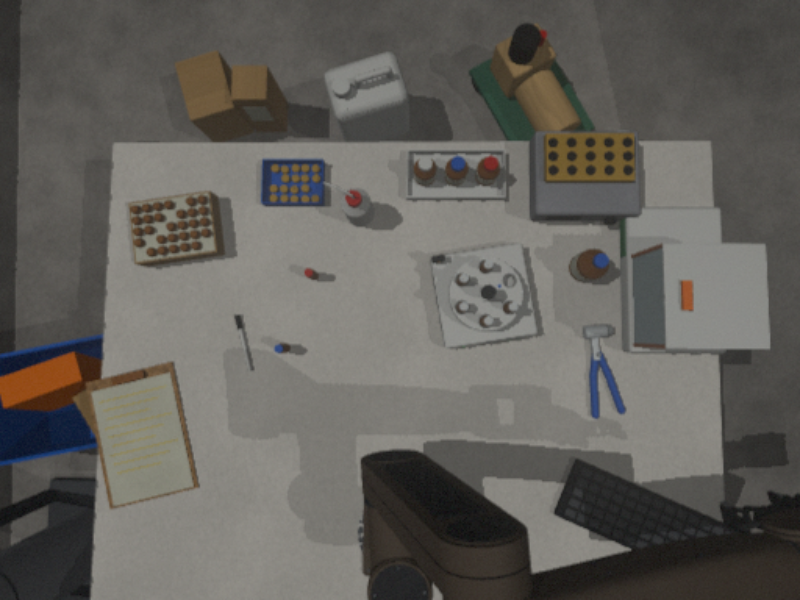

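The top view (800x600) shows the blue vial at (285,348), the red one at (312,273), the carousel knob at (488,292) and the free pocket at (510,282) with its dot inboard. This matches the networks: blue vial ≈(0.433, 0.2915), pocket ≈(0.591, -0.237).

```bash
cat > h.py <<'E'
import numpy as np
from scipy.spatial.transform import Rotation as Ro
from station import manip
def plan(wps, yang=None, verbose=True):
    """tool shifts (units of 0.8 m) to world waypoints, after turning jaws (tool y) to yang deg"""
    s=manip.sense(); p=s["tool_pos"]; R=Ro.from_quat(s["tool_rot"]); M=R.as_matrix()
    print("t",round(s["time_s"],2),"pos",p.round(4),"F",s["wrist_force"].round(2),"w",round(s["width"],4),
      "yang",np.degrees(np.arctan2(M[1,1],M[0,1])).round(2),"tilt",np.degrees(np.arccos(-M[2,2])).round(2))
    if yang is not None:
        a=np.radians(yang); y=[np.cos(a),np.sin(a),0]; z=[0,0,-1]; T=np.c_[np.cross(y,z),y,z]
        print("turn",((R.inv()*Ro.from_matrix(T)).as_rotvec()/(np.pi/2)).round(4)); M=T
    for w in wps:
        d=M.T@(np.array(w)-p)/0.8; print(w,"->",d.round(4),"rows>=",round(np.linalg.norm(d)/0.06,1)); p=np.array(w)
E
python3 - <<'E'
from h import *
plan([(.36,-.46,.23),(.55,-.15,.25),(.53,.12,.25),(.433,.2915,.18)],-61)
E
```

```text
t 1.3 pos [ 0.1564 -0.6566  0.2313] F [-0.04 -0.06  0.13] w 0.0854 yang -76.61 tilt 0.0
turn [-0.     -0.     -0.1734]
(0.36, -0.46, 0.23) -> [ 0.3417 -0.0916  0.0017] rows>= 5.9
(0.55, -0.15, 0.25) -> [ 0.3956 -0.2238 -0.025 ] rows>= 7.6
(0.53, 0.12, 0.25) -> [ 0.1418 -0.3073  0.    ] rows>= 5.6
(0.433, 0.2915, 0.18) -> [-0.0021 -0.2463  0.0875] rows>= 4.4
```

```bash
python3 -m inch '[[0,0,0,0,0,-0.0867],[0,0,0,0,0,-0.0867],[0.049,-0.013,0,0,0,0],[0.049,-0.013,0,0,0,0],[0.049,-0.013,0,0,0,0],[0.049,-0.013,0,0,0,0],[0.049,-0.013,0,0,0,0],[0.049,-0.013,0,0,0,0],[0.049,-0.013,0,0,0,0]]' -1 30
python3 -m inch '[[0.044,-0.025,-0.003,0,0,0],[0.044,-0.025,-0.003,0,0,0],[0.044,-0.025,-0.003,0,0,0],[0.044,-0.025,-0.003,0,0,0],[0.044,-0.025,-0.003,0,0,0],[0.044,-0.025,-0.003,0,0,0],[0.044,-0.025,-0.003,0,0,0],[0.044,-0.025,-0.003,0,0,0],[0.044,-0.025,-0.003,0,0,0]]'
python3 -m inch '[[0.02,-0.044,0,0,0,0],[0.02,-0.044,0,0,0,0],[0.02,-0.044,0,0,0,0],[0.02,-0.044,0,0,0,0],[0.02,-0.044,0,0,0,0],[0.02,-0.044,0,0,0,0],[0.02,-0.044,0,0,0,0],[0,0,0,0,0,0]]'
python3 - <<'E'
from h import *
plan([(.433,.2915,.18)],-61)
E
```

```text
time_s: 2.42
tool_pos: [0.362, -0.459, 0.2315]
tool_rot: [0.968, 0.25, 0.0, 0.0]
wrist_force: [0.4, 0.1, -0.8]
width: 0.0853
time_s: 3.55
tool_pos: [0.5515, -0.1477, 0.2533]
tool_rot: [0.968, 0.25, 0.0, 0.0]
wrist_force: [0.4, -0.2, 0.1]
width: 0.0853
time_s: 4.55
tool_pos: [0.529, 0.123, 0.2531]
tool_rot: [0.968, 0.252, 0.0, -0.0]
wrist_force: [0.2, -1.1, 0.3]
width: 0.0854
t 4.55 pos [0.529  0.123  0.2531] F [ 0.2  -1.08  0.32] w 0.0854 yang -60.79 tilt 0.02
turn [-0.0001 -0.0002  0.0024]
(0.433, 0.2915, 0.18) -> [-0.0028 -0.2424  0.0914] rows>= 4.3
```

```bash
python3 -m inch '[[-0.0005,-0.0404,0.0152,0,0,0],[-0.0005,-0.0404,0.0152,0,0,0],[-0.0005,-0.0404,0.0152,0,0,0],[-0.0005,-0.0404,0.0152,0,0,0],[-0.0005,-0.0404,0.0152,0,0,0],[-0.0005,-0.0404,0.0152,0,0,0],[0,0,0,0,0,0],[0,0,0,0,0,0]]'
python3 - <<'E'
from h import *
from station import capture,landmark_of,masks_of
import cv2
d=capture("wrist"); cv2.imwrite("pics/w1.png",d["frame"][:,:,::-1])
print(d["K"].round(1).tolist(),d["R"].round(3).tolist(),d["t"].round(3).tolist())
for c in ["wrist","top","scene"]:
  if c!="wrist": capture(c)
  print(c,[(np.round(r["at"],4).tolist(),round(r["score"],2)) for r in landmark_of(c,"vial_blue")])
plan([(.433,.2915,.033)])
E
```

```text
time_s: 5.55
tool_pos: [0.4341, 0.2886, 0.1804]
tool_rot: [0.968, 0.25, 0.0, 0.0]
wrist_force: [-0.1, 0.1, 0.5]
width: 0.0854
[[264.3, 0.0, 253.5], [0.0, 264.3, 194.8], [0.0, 0.0, 1.0]] [[0.484, -0.875, -0.0], [-0.833, -0.461, 0.307], [-0.268, -0.148, -0.952]] [0.043, 0.472, 0.49]
wrist [([0.4327, 0.2896, 0.0025], 0.95)]
top [([0.4324, 0.29, 0.005], 0.6), ([0.6281, -0.4293, -0.0014], 0.51)]
scene [([0.4339, 0.2923, 0.001], 0.49)]
t 5.85 pos [0.4339 0.2888 0.1804] F [0.62 0.35 0.23] w 0.0853 yang -61.06 tilt 0.04
(0.433, 0.2915, 0.033) -> [ 0.0005 -0.0035  0.1842] rows>= 3.1
```

View pics/w1.png

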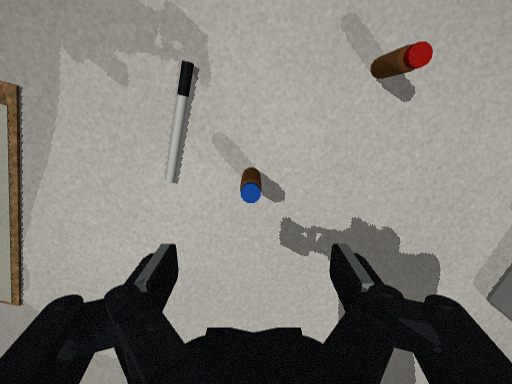

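The wrist view shows the blue cap at (251,192), centred between the fingers, with the red vial at (418,54) well clear. I'll check the cap ray at z=0.075.

```bash
python3 - <<'E'
from h import *
import cv2
from station import capture
im=cv2.imread("pics/w1.png")[:,:,::-1].astype(int)
m=(im[:,:,2]>im[:,:,0]+60)&(im[:,:,2]>im[:,:,1]+40); v,u=np.nonzero(m); print(u.mean(),v.mean(),len(u),u.min(),u.max(),v.min(),v.max())
d=capture("wrist")
def ray(u,v,z):
    C=-d["R"].T@d["t"]; r=d["R"].T@np.linalg.inv(d["K"])@[u,v,1]; return C+r*(z-C[2])/r[2]
p=ray(u.mean(),v.mean(),.073); print(p)
plan([(p[0],p[1],.1),(p[0],p[1],.033)],-61)
E
```

```text
250.23529411764707 192.73374613003097 323 241 260 183 202
[0.43383747 0.29286631 0.073     ]
t 5.9 pos [0.4337 0.2889 0.1803] F [ 0.44 -0.58 -0.21] w 0.0854 yang -61.05 tilt 0.03
turn [ 0.0001 -0.0003 -0.0006]
(np.float64(0.4338374655624999), np.float64(0.29286631392612233), 0.1) -> [ 0.0025 -0.0042  0.1003] rows>= 1.7
(np.float64(0.4338374655624999), np.float64(0.29286631392612233), 0.033) -> [0.     0.     0.0838] rows>= 1.4
```

```bash
python3 -m inch '[[0.0014,-0.0031,0.0364,0,0,0],[0,0,0.037,0,0,0],[0,0,0.037,0,0,0],[0,0,0.037,0,0,0],[0,0,0.0245,0,0,0],[0,0,0.012,0,0,0],[0,0,0,0,0,0],[0,0,0,0,0,0]]'
python3 -m inch '[[0,0,0,0,0,0],[0,0,0,0,0,0],[0,0,0,0,0,0],[0,0,0,0,0,0],[0,0,0,0,0,0],[0,0,0,0,0,0],[0,0,0,0,0,0],[0,0,0,0,0,0]]' 1 30
```

```text
time_s: 6.9
tool_pos: [0.4339, 0.2924, 0.0339]
tool_rot: [0.968, 0.25, 0.001, -0.0]
wrist_force: [0.0, -0.6, 0.5]
width: 0.0855
time_s: 7.9
tool_pos: [0.4333, 0.2922, 0.0331]
tool_rot: [0.968, 0.25, 0.0, -0.0]
wrist_force: [0.2, -1.0, 3.2]
width: 0.0222
```

```bash
python3 -m inch '[[0,0,-0.02,0,0,0],[0,0,-0.04,0,0,0],[0,0,-0.05,0,0,0],[0,0,-0.05,0,0,0],[0,0,-0.05,0,0,0],[0,0,-0.04,0,0,0],[0,0,0,0,0,0]]'
python3 - <<'E'
from h import *
plan([(.53,.12,.235),(.56,-.05,.235),(.5715,-.2,.235)],-61)
E
```

```text
time_s: 8.78
tool_pos: [0.4346, 0.2928, 0.2369]
tool_rot: [0.968, 0.25, 0.004, -0.001]
wrist_force: [-0.2, 0.9, -0.1]
width: 0.022
t 8.78 pos [0.4346 0.2928 0.2369] F [-0.24  0.87 -0.1 ] w 0.022 yang -60.99 tilt 0.43
turn [ 0.0005 -0.0048  0.0001]
(0.53, 0.12, 0.235) -> [-0.0004  0.2468  0.0024] rows>= 4.1
(0.56, -0.05, 0.235) -> [-0.0702  0.204   0.    ] rows>= 3.6
(0.5715, -0.2, 0.235) -> [-0.0783  0.171   0.    ] rows>= 3.1
```

```bash
python3 -m inch '[[0,0.041,0,0,-0.0024,0],[0,0.041,0,0,-0.0024,0],[0,0.041,0,0,0,0],[0,0.041,0,0,0,0],[0,0.041,0,0,0,0],[0,0.041,0,0,0,0]]'
python3 -m inch '[[-0.014,0.041,0,0,0,0],[-0.014,0.041,0,0,0,0],[-0.014,0.041,0,0,0,0],[-0.014,0.041,0,0,0,0],[-0.014,0.041,0,0,0,0],[-0.0156,0.034,0,0,0,0],[-0.0156,0.034,0,0,0,0],[-0.0156,0.034,0,0,0,0],[-0.0156,0.034,0,0,0,0],[-0.0156,0.034,0,0,0,0]]'
python3 -m inch '[[0,0,0,0,0,0],[0,0,0,0,0,0]]'
python3 - <<'E'
from h import *
from station import capture,landmark_of,masks_of
import cv2
plan([(.591,-.237,.235)],-61)
d=capture("wrist"); cv2.imwrite("pics/w2.png",cv2.resize(d["frame"][:,:,::-1],(800,600)))
np.savez("w2.npz",**d)
for c in ["wrist","top","scene"]:
  if c!="wrist": capture(c)
  for l in ["pocket_free","knob","carousel","drive","vial_blue","vial_1"]:
    print(c,l,[(np.round(r["at"],4).tolist(),round(r["score"],2)) for r in landmark_of(c,l)][:6])
E
```

```text
time_s: 9.52
tool_pos: [0.5278, 0.1189, 0.2308]
tool_rot: [0.968, 0.25, -0.005, 0.001]
wrist_force: [-0.0, -0.9, -0.4]
width: 0.022
time_s: 10.78
tool_pos: [0.5694, -0.2003, 0.2316]
tool_rot: [0.968, 0.25, -0.005, -0.0]
wrist_force: [0.3, 0.3, -0.6]
width: 0.0221
time_s: 11.02
tool_pos: [0.5697, -0.199, 0.2323]
tool_rot: [0.968, 0.25, -0.004, -0.0]
wrist_force: [0.6, -0.2, -0.4]
width: 0.022
t 11.03 pos [ 0.5697 -0.199   0.2323] F [ 0.58 -0.15 -0.36] w 0.022 yang -61.0 tilt 0.51
turn [-0.0016  0.0055 -0.    ]
(0.591, -0.237, 0.235) -> [ 0.0003  0.0544 -0.0033] rows>= 0.9
wrist pocket_free [([0.5939, -0.2417, 0.0684], 0.65), ([0.6318, -0.4323, 0.001], 0.26)]
wrist knob [([0.5606, -0.1833, 0.1335], 0.6)]
wrist carousel [([0.5635, -0.1812, 0.0587], 0.57)]
wrist drive []
wrist vial_blue [([0.5704, -0.1998, 0.2022], 0.92)]
wrist vial_1 [([0.5336, -0.1274, 0.0611], 0.97), ([0.5013, -0.1831, 0.0587], 0.9), ([0.591, -0.1312, 0.0632], 0.81), ([0.5334, -0.2356, 0.0646], 0.46)]
top pocket_free [([0.5918, -0.2376, 0.0616], 0.83)]
top knob [([0.5572, -0.1838, 0.1351], 0.75)]
top carousel [([0.5639, -0.1825, 0.0622], 0.65)]
top drive []
top vial_blue []
top vial_1 [([0.5324, -0.1272, 0.0671], 0.5), ([0.5926, -0.133, 0.0638], 0.46)]
scene pocket_free []
scene knob [([0.5581, -0.1865, 0.1364], 0.66)]
scene carousel [([0.5581, -0.1835, 0.0523], 0.63)]
scene drive [([0.5639, -0.1869, -0.0033], 0.87)]
scene vial_blue [([0.5704, -0.2011, 0.1969], 0.68)]
scene vial_1 [([0.5912, -0.1291, 0.06], 0.58), ([0.5311, -0.1259, 0.0575], 0.5), ([0.6223, -0.1825, 0.0592], 0.48), ([0.4969, -0.1808, 0.0621], 0.42)]
```

View pics/w2.png

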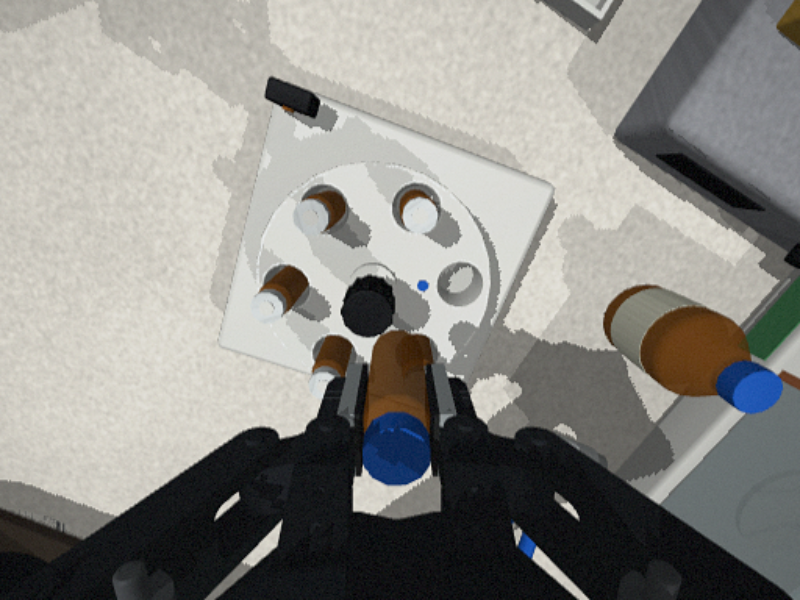

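```bash
python3 - <<'E'
from h import *
d=np.load("w2.npz"); im=d["frame"].astype(int)
def ray(u,v,z):
    C=-d["R"].T@d["t"]; r=d["R"].T@np.linalg.inv(d["K"])@[u,v,1]; return (C+r*(z-C[2])/r[2]).round(4)
k=512/800
print("pocket mouth",ray(461*k,284*k,.09),"L/R/T/B edges",[ray(a*k,b*k,.09)[:2] for a,b in [(438,284),(484,284),(461,261),(461,308)]])
m=(im[:,:,2]>im[:,:,0]+60)&(im[:,:,2]>im[:,:,1]+40)
import cv2
n,l,st,ce=cv2.connectedComponentsWithStats(m.astype(np.uint8))
for i in range(1,n):
    if st[i,4]>8: print(st[i],ce[i].round(1),ray(*ce[i],.09),ray(*ce[i],.272))
print("knob top",ray(368*k,309*k,.151))
for a,b in [(262,250),(490,240),(380,162)]: print("rim",ray(a*k,b*k,.09))
E
```

```text
pocket mouth [ 0.5938 -0.2375  0.09  ] L/R/T/B edges [array([ 0.5859, -0.2232]), array([ 0.6018, -0.2518]), array([ 0.608 , -0.2287]), array([ 0.5785, -0.247 ])]
[267 180   7   6  38] [270.  182.5] [ 0.5796 -0.2137  0.09  ] [ 0.619 -0.179  0.272]
[ 458  231   43   34 1031] [479.4 247.4] [ 0.6318 -0.4749  0.09  ] [ 0.6377 -0.2723  0.272 ]
[ 232  264   43   46 1476] [253.2 288.1] [ 0.4479 -0.2652  0.09  ] [ 0.572  -0.1974  0.272 ]
[332 341  11  16 108] [336.9 348.9] [ 0.4161 -0.4166  0.09  ] [ 0.5607 -0.2515  0.272 ]
knob top [ 0.5658 -0.1823  0.151 ]
rim [ 0.5477 -0.1041  0.09  ]
rim [ 0.6301 -0.2384  0.09  ]
rim [ 0.6381 -0.1483  0.09  ]
```

```bash
python3 -m inch '[[0,0.01,0,-0.0008,0.0027,0],[0,0.02,0,-0.0008,0.0027,0],[0,0.02,0,0,0,0],[0.0,0.005,0,0,0,0],[0,0,0,0,0,0],[0,0,0,0,0,0]]'
python3 - <<'E'
from h import *
plan([(.5928,-.2375,.135)],-61)
E
```

```text
time_s: 12.82
tool_pos: [0.5916, -0.2381, 0.2336]
tool_rot: [0.968, 0.25, 0.001, 0.001]
wrist_force: [-0.9, 0.0, -0.7]
width: 0.022
t 12.82 pos [ 0.5916 -0.2381  0.2336] F [-0.86  0.   -0.68] w 0.022 yang -60.99 tilt 0.12
turn [ 0.0013 -0.0005  0.0001]
(0.5928, -0.2375, 0.135) -> [1.700e-03 1.000e-04 1.233e-01] rows>= 2.1
```

```bash
python3 -m inch '[[0.0017,0,0.02,0,0,0],[0,0,0.035,0,0,0],[0,0,0.035,0,0,0],[0,0,0.023,0,0,0],[0,0,0.01,0,0,0],[0,0,0,0,0,0],[0,0,0,0,0,0]]'
python3 - <<'E'
from h import *
from station import capture,landmark_of
import cv2
plan([(.5928,-.2375,.105)],-61)
d=capture("wrist"); s=capture("scene"); t=capture("top"); np.savez("w3.npz",**d)
def crop(f,x,y,w,h): return cv2.resize(f[y:y+h,x:x+w,::-1],(400,300),interpolation=cv2.INTER_CUBIC)
def px(c,X): q=c["K"]@(c["R"]@X+c["t"]); return (q[:2]/q[2]).astype(int)
P=np.array([.593,-.237,.1]); ims=[]
for c,w in [(d,300),(s,80),(t,80)]:
    u,v=px(c,P); h=w*3//4; ims.append(crop(c["frame"],max(u-w//2,0),max(min(v-h//2,384-h),0),w,h))
cv2.imwrite("pics/w3.png",np.vstack([np.hstack(ims[:2]),np.hstack([ims[2],ims[2]*0])]))
for c in ["wrist","top","scene"]: 
  for l in ["vial_blue","pocket_free"]: print(c,l,[(np.round(r["at"],4).tolist(),round(r["score"],2)) for r in landmark_of(c,l)][:2])
E
```

```text
time_s: 13.7
tool_pos: [0.5939, -0.2383, 0.1368]
tool_rot: [0.968, 0.25, 0.002, 0.002]
wrist_force: [-0.3, 0.6, -0.2]
width: 0.0221
t 13.7 pos [ 0.5939 -0.2383  0.1368] F [-0.32  0.6  -0.24] w 0.0221 yang -61.0 tilt 0.29
turn [ 0.0029 -0.0014  0.    ]
(0.5928, -0.2375, 0.105) -> [-0.0007 -0.0015  0.0397] rows>= 0.7
wrist vial_blue [([0.5932, -0.2396, 0.1068], 0.65)]
wrist pocket_free [([0.5916, -0.2437, 0.0639], 0.64)]
top vial_blue [([0.6119, 0.2279, -0.0015], 0.31)]
top pocket_free [([0.5925, -0.2383, 0.0614], 0.83)]
scene vial_blue []
scene pocket_free [([0.596, -0.2401, 0.0626], 0.88), ([0.3935, -0.4629, 0.0018], 0.7)]
```

View pics/w3.png

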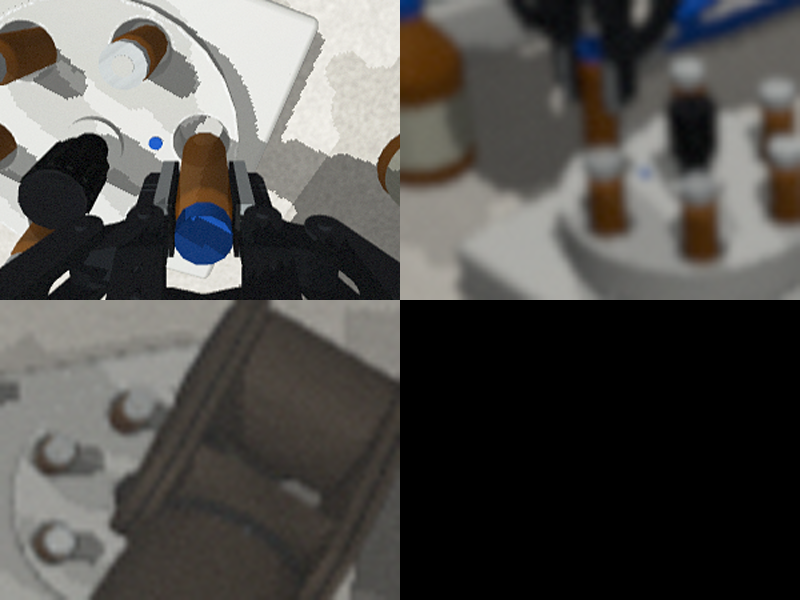

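```bash
python3 - <<'E'
from h import *
d=np.load("w3.npz")
def ray(u,v,z):
    C=-d["R"].T@d["t"]; r=d["R"].T@np.linalg.inv(d["K"])@[u,v,1]; return (C+r*(z-C[2])/r[2]).round(4)
q=d["K"]@(d["R"]@np.array([.593,-.237,.1])+d["t"]); u,v=(q[:2]/q[2]).astype(int); x0=max(u-150,0); y0=max(min(v-112,159),0); f=lambda a,b:(x0+a*.75,y0+b*.75)
for n,a,b,z in [("L",174,135,.09),("R",232,135,.09),("T",204,115,.09),("dot",155,143,.09),("vialL",180,150,.11),("vialR",229,150,.11)]: print(n,ray(*f(a,b),z))
for n,X in [("mouth far",(.5928+.0165*.875,-.2375+.0165*.485,.09)),("mouth",(.5928,-.2375,.09)),("vialbase",(.5939,-.2383,.1038)),("dot",(.5616+.0405*.485,-.183-.0405*.875,.09))]:
    q=d["K"]@(d["R"]@np.array(X)+d["t"]); q=q[:2]/q[2]; print(n,(q-[x0,y0])/.75)
E
```

```text
L [ 0.5896 -0.2212  0.09  ]
R [ 0.6057 -0.2504  0.09  ]
T [ 0.6085 -0.2304  0.09  ]
dot [ 0.5799 -0.2139  0.09  ]
vialL [ 0.5915 -0.2255  0.11  ]
vialR [ 0.6038 -0.2478  0.11  ]
mouth far [201.41649084 116.146966  ]
mouth [201.464339   143.16634375]
vialbase [203.70661841 152.23521912]
dot [163.00781902 144.60544774]
```

```bash
python3 -m inch '[[0,-0.0009,0.008,0.0015,-0.0007,0],[0,0,0.01,0,0,0],[0,0,0.01,0,0,0],[0,0,0.01,0,0,0],[0,0,0.006,0,0,0],[0,0,0.003,0,0,0],[0,0,0,0,0,0]]'
python3 -c "
from h import *
plan([(.5933,-.2375,.095)],-61)"
```

```text
time_s: 15.02
tool_pos: [0.5928, -0.2372, 0.0977]
tool_rot: [0.968, 0.25, -0.0, 0.0]
wrist_force: [-0.0, 0.4, 0.0]
width: 0.0222
t 15.03 pos [ 0.5928 -0.2372  0.0977] F [-0.03  0.38  0.02] w 0.0222 yang -61.0 tilt 0.01
turn [0.0001 0.0001 0.    ]
(0.5933, -0.2375, 0.095) -> [0.0004 0.0006 0.0034] rows>= 0.1
```

No contact force so far. I'll lower the last few mm slowly.

```bash
python3 -m inch '[[0,0,0.0015,0,0,0],[0,0,0.001,0,0,0],[0,0,0,0,0,0]]'; python3 -m inch '[[0,0,0.0008,0,0,0],[0,0,0.0005,0,0,0],[0,0,0,0,0,0]]'
```

```text
time_s: 15.4
tool_pos: [0.5928, -0.2372, 0.0959]
tool_rot: [0.968, 0.25, 0.0, 0.0]
wrist_force: [-0.3, -0.4, -0.3]
width: 0.0221
time_s: 15.78
tool_pos: [0.5929, -0.2372, 0.0952]
tool_rot: [0.968, 0.25, 0.0, 0.0]
wrist_force: [-1.8, 0.6, 1.9]
width: 0.0221
```

```bash
python3 -m inch '[[0,0,0.0005,0,0,0],[0,0,0,0,0,0],[0,0,0,0,0,0]]'
```

```text
time_s: 16.15
tool_pos: [0.5929, -0.2373, 0.0951]
tool_rot: [0.968, 0.25, 0.0, 0.0]
wrist_force: [-1.5, 0.9, 5.3]
width: 0.0223
```

```bash
python3 -m inch '[[0,0,-0.0004,0,0,0],[0,0,0,0,0,0],[0,0,0,0,0,0],[0,0,0,0,0,0],[0,0,0,0,0,0]]' 0
python3 -m inch '[[0,0,-0.01,0,0,0],[0,0,-0.02,0,0,0],[0,0,-0.03,0,0,0],[0,0,-0.03,0,0,0],[0,0,-0.03,0,0,0],[0,0,-0.02,0,0,0],[0,0,-0.01,0,0,0],[0,0,0,0,0,0]]'
python3 - <<'E'
from h import *
from station import capture,landmark_of
import cv2
plan([(.5616,-.1832,.215)],-31)
d=capture("wrist"); s=capture("scene"); np.savez("w4.npz",**d)
q=s["K"]@(s["R"]@[.565,-.19,.1]+s["t"]); u,v=(q[:2]/q[2]).astype(int)
f=cv2.resize(s["frame"][v-48:v+48,u-64:u+64],(512,384),interpolation=cv2.INTER_CUBIC)
cv2.imwrite("pics/w4.png",cv2.resize(np.hstack([d["frame"],f])[:,:,::-1],(800,300)))
for c in ["wrist","scene"]: 
  for l in ["vial_blue","knob","carousel","vial_1"]: print(c,l,[(np.round(r["at"],4).tolist(),round(r["score"],2)) for r in landmark_of(c,l)][:6])
E
```

```text
time_s: 16.77
tool_pos: [0.5935, -0.2387, 0.0949]
tool_rot: [0.968, 0.25, 0.001, 0.002]
wrist_force: [3.0, -4.5, -0.4]
width: 0.0426
time_s: 17.77
tool_pos: [0.5928, -0.2371, 0.2151]
tool_rot: [0.968, 0.25, 0.0, 0.0]
wrist_force: [0.0, -1.0, -0.9]
width: 0.0431
t 17.77 pos [ 0.5928 -0.2371  0.2151] F [ 0.03 -0.99 -0.94] w 0.0431 yang -60.99 tilt 0.03
turn [ 3.000e-04 -1.000e-04 -3.333e-01]
(0.5616, -0.1832, 0.215) -> [ 0.0376 -0.0681  0.0001] rows>= 1.3
wrist vial_blue [([0.5927, -0.2372, 0.0652], 0.87)]
wrist knob [([0.5583, -0.1793, 0.1326], 0.81), ([0.4971, -0.1808, 0.0591], 0.37)]
wrist carousel [([0.5623, -0.1804, 0.0573], 0.71), ([0.4998, -0.1813, 0.0597], 0.21)]
wrist vial_1 [([0.4985, -0.1806, 0.0603], 0.78), ([0.5307, -0.2331, 0.0668], 0.66), ([0.6235, -0.1815, 0.0602], 0.65), ([0.5912, -0.1318, 0.0635], 0.56), ([0.5315, -0.126, 0.0635], 0.56)]
scene vial_blue [([0.592, -0.2356, 0.0639], 0.4)]
scene knob [([0.5617, -0.1853, 0.1398], 0.62), ([0.5569, -0.1816, -0.0012], 0.55)]
scene carousel [([0.5575, -0.1798, 0.0546], 0.84)]
scene vial_1 [([0.496, -0.1826, 0.061], 0.54), ([0.6195, -0.1824, 0.0579], 0.44), ([0.5913, -0.1278, 0.0645], 0.44)]
```

View pics/w4.png

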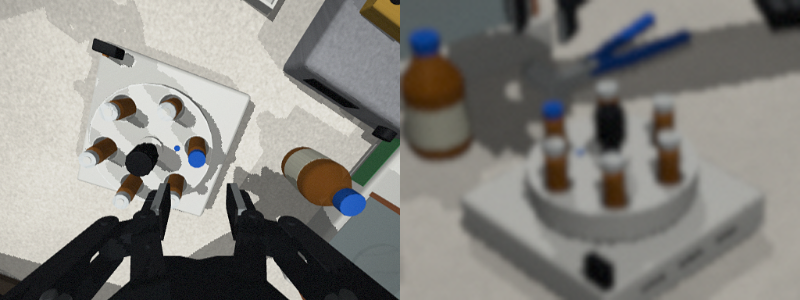

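Both views show the blue-capped vial standing in the free pocket, blue cap at (196,158) left and (553,108) right. All five silver caps are in place. Next is the knob, with the jaws turned to point between two vials.

```bash
python3 -m inch '[[0,0,0,0,0,-0.0833],[0,0,0,0,0,-0.0833],[0,0,0,0,0,-0.0833],[0,0,0,0,0,-0.0833],[0.0125,-0.0223,0,0,0,0],[0.0125,-0.0223,0,0,0,0],[0.0125,-0.0223,0,0,0,0],[0,0,0,0,0,0],[0,0,0,0,0,0]]' -0.2
python3 - <<'E'
from h import *
from station import capture,landmark_of
import cv2
plan([(.5615,-.1820,.115)],-31)
d=capture("wrist"); np.savez("w5.npz",**d)
cv2.imwrite("pics/w5.png",d["frame"][:,:,::-1])
for l in ["knob","carousel","vial_blue","vial_1"]: print(l,[(np.round(r["at"],4).tolist(),round(r["score"],2)) for r in landmark_of("wrist",l)][:6])
for X in [(.5615,-.182,.151),(.5615,-.182,.09)]:
    q=d["K"]@(d["R"]@np.array(X)+d["t"]); print(q[:2]/q[2])
E
```

```text
time_s: 19.4
tool_pos: [0.5626, -0.1842, 0.215]
tool_rot: [0.87, 0.492, 0.0, 0.001]
wrist_force: [0.7, -0.2, 0.1]
width: 0.0512
t 19.4 pos [ 0.5626 -0.1842  0.215 ] F [ 0.7  -0.19  0.14] w 0.0512 yang -31.0 tilt 0.06
turn [ 0.0007  0.0003 -0.    ]
(0.5615, -0.182, 0.115) -> [ 0.0016 -0.0026  0.125 ] rows>= 2.1
knob [([0.5586, -0.1818, 0.1313], 0.6)]
carousel [([0.5632, -0.1811, 0.0534], 0.96)]
vial_blue [([0.5929, -0.2396, 0.067], 0.71)]
vial_1 [([0.4988, -0.1815, 0.0592], 0.94), ([0.623, -0.1795, 0.0584], 0.92), ([0.5934, -0.1331, 0.0618], 0.74), ([0.5305, -0.2358, 0.0636], 0.58), ([0.5293, -0.1253, 0.0646], 0.55)]
[250.41183368 208.96345819]
[251.07728177 188.15652736]
```

View pics/w5.png

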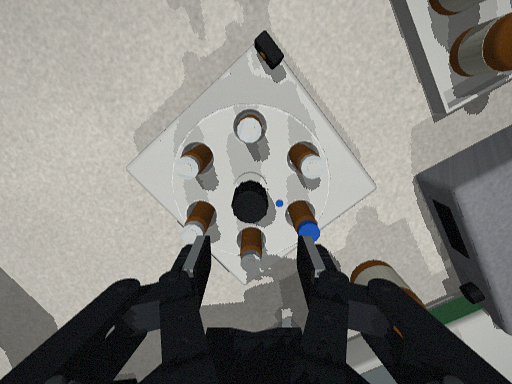

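The knob top is at about (249,207), against a predicted (250,209). The jaws are horizontal in the image, pointing through the gaps between vials. Descending.

```bash
python3 -m inch '[[0.0015,-0.0028,0.0175,0.0004,0.0002,0],[0,0,0.025,0,0,0],[0,0,0.025,0,0,0],[0,0,0.025,0,0,0],[0,0,0.02,0,0,0],[0,0,0.01,0,0,0],[0,0,0.005,0,0,0],[0,0,0,0,0,0],[0,0,0,0,0,0]]'
python3 - <<'E'
from h import *
from station import capture
plan([(.5613,-.182,.113)],-31)
E
```

```text
time_s: 20.78
tool_pos: [0.5615, -0.182, 0.1136]
tool_rot: [0.87, 0.492, 0.0, 0.0]
wrist_force: [0.5, -0.2, -0.5]
width: 0.0514
t 20.77 pos [ 0.5615 -0.182   0.1136] F [ 0.48 -0.16 -0.54] w 0.0514 yang -31.01 tilt 0.06
turn [ 0.0007 -0.0001 -0.0001]
(0.5613, -0.182, 0.113) -> [-0.0002 -0.0002  0.0007] rows>= 0.0
```

Now close, gently first and then firmly.

```bash
python3 -m inch '[[0,0,0,0,0,0],[0,0,0,0,0,0],[0,0,0,0,0,0],[0,0,0,0,0,0],[0,0,0,0,0,0],[0,0,0,0,0,0]]' 1 25
python3 -c "
from h import *
plan([])"
python3 -m inch '[[0,0,0,0,0,0],[0,0,0,0,0,0],[0,0,0,0,0,0],[0,0,0,0,0,0]]' 1 70
python3 -c "
from h import *
plan([],-31)"
```

```text
time_s: 21.52
tool_pos: [0.561, -0.1817, 0.1134]
tool_rot: [0.87, 0.492, -0.0, -0.0]
wrist_force: [-2.6, 0.7, 6.2]
width: 0.0295
t 21.52 pos [ 0.561  -0.1817  0.1134] F [-2.62  0.73  6.17] w 0.0295 yang -31.0 tilt 0.04
time_s: 22.02
tool_pos: [0.5612, -0.1818, 0.1136]
tool_rot: [0.87, 0.492, -0.0, -0.0]
wrist_force: [-2.9, 1.2, 5.5]
width: 0.0284
t 22.02 pos [ 0.5612 -0.1818  0.1136] F [-2.9   1.2   5.46] w 0.0284 yang -31.01 tilt 0.02
turn [-0.0002 -0.0001 -0.0001]
```

```bash
python3 -m inch '[[0,0,-0.001,0,0,0],[0,0,-0.002,0,0,0],[0,0,-0.002,0,0,0],[0,0,-0.002,0,0,0],[0,0,-0.003,0,0,0],[0,0,-0.003,0,0,0],[0,0,-0.003,0,0,0],[0,0,-0.003,0,0,0],[0,0,-0.003,0,0,0],[0,0,-0.003,0,0,0]]'
python3 - <<'E'
from h import *
from station import capture
import cv2
plan([(.5612,-.1818,.2136)],-31); print(manip.sense()["ft_torque"])
s=capture("scene"); d=capture("wrist")
q=s["K"]@(s["R"]@[.565,-.19,.1]+s["t"]); u,v=(q[:2]/q[2]).astype(int)
f=cv2.resize(s["frame"][v-60:v+36,u-64:u+64],(512,384),interpolation=cv2.INTER_CUBIC)
cv2.imwrite("pics/w6.png",cv2.resize(np.hstack([d["frame"],f])[:,:,::-1],(800,300)))
E
```

```text
time_s: 23.28
tool_pos: [0.561, -0.1817, 0.1329]
tool_rot: [0.87, 0.492, -0.0, -0.0]
wrist_force: [0.2, 0.6, -4.3]
width: 0.0286
t 23.27 pos [ 0.561  -0.1817  0.1329] F [ 0.23  0.59 -4.3 ] w 0.0286 yang -31.01 tilt 0.03
turn [-0.0003 -0.0001 -0.0001]
(0.5612, -0.1818, 0.2136) -> [-0.      0.0002 -0.1009] rows>= 1.7
[-0.07104412 -0.01138424 -0.02235759]
```

View pics/w6.png

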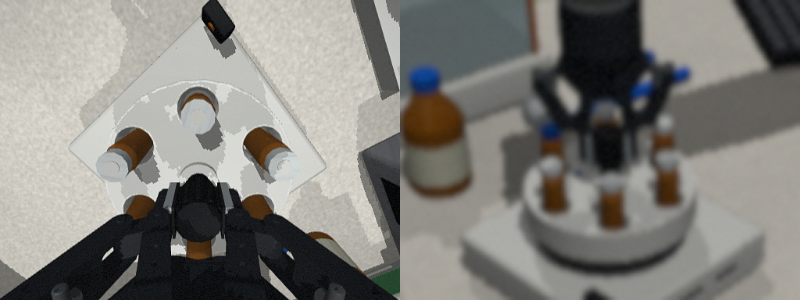

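The carousel is free: 4.3 N hangs on the wrist, it looks level, and all six caps are in. I'll continue the lift.

```bash
python3 -m inch '[[0,0,-0.003,0,0,0],[0,0,-0.005,0,0,0],[0,0,-0.006,0,0,0],[0,0,-0.007,0,0,0],[0,0,-0.007,0,0,0],[0,0,-0.007,0,0,0],[0,0,-0.007,0,0,0],[0,0,-0.007,0,0,0],[0,0,-0.007,0,0,0],[0,0,-0.007,0,0,0]]'
python3 -m inch '[[0,0,-0.007,0,0,0],[0,0,-0.007,0,0,0],[0,0,-0.007,0,0,0],[0,0,-0.006,0,0,0],[0,0,-0.005,0,0,0],[0,0,-0.003,0,0,0],[0,0,-0.002,0,0,0],[0,0,-0.001,0,0,0],[0,0,0,0,0,0],[0,0,0,0,0,0]]'
python3 -m inch '[[0,0,0,0,0,0],[0,0,0,0,0,0],[0,0,0,0,0,0],[0,0,0,0,0,0],[0,0,0,0,0,0],[0,0,0,0,0,0],[0,0,0,0,0,0],[0,0,0,0,0,0],[0,0,0,0,0,0],[0,0,0,0,0,0]]'
python3 -m inch '[[0,0,0,0,0,0],[0,0,0,0,0,0],[0,0,0,0,0,0],[0,0,0,0,0,0],[0,0,0,0,0,0],[0,0,0,0,0,0],[0,0,0,0,0,0],[0,0,0,0,0,0],[0,0,0,0,0,0],[0,0,0,0,0,0]]'
python3 - <<'E'
from h import *
from station import capture,landmark_of
import cv2
plan([],-31); print(manip.sense()["ft_torque"])
s=capture("scene"); d=capture("wrist")
q=s["K"]@(s["R"]@[.565,-.19,.15]+s["t"]); u,v=(q[:2]/q[2]).astype(int)
f=cv2.resize(s["frame"][v-48:v+48,u-64:u+64],(512,384),interpolation=cv2.INTER_CUBIC)
cv2.imwrite("pics/w7.png",cv2.resize(np.hstack([d["frame"],f])[:,:,::-1],(800,300)))
for c in ["scene","wrist"]:
  for l in ["carousel","vial_blue","vial_1","vial_red"]: print(c,l,[(np.round(r["at"],4).tolist(),round(r["score"],2)) for r in landmark_of(c,l)][:6])
E
```

```text
time_s: 24.62
tool_pos: [0.561, -0.1817, 0.1835]
tool_rot: [0.87, 0.492, -0.0, -0.0]
wrist_force: [-0.0, -0.9, -4.4]
width: 0.0281
time_s: 25.88
tool_pos: [0.561, -0.1817, 0.2133]
tool_rot: [0.87, 0.492, -0.0, -0.0]
wrist_force: [1.0, -0.4, -4.2]
width: 0.028
time_s: 27.12
tool_pos: [0.5611, -0.1817, 0.2135]
tool_rot: [0.87, 0.492, -0.0, -0.0]
wrist_force: [-0.7, -0.4, -4.0]
width: 0.0285
time_s: 28.38
tool_pos: [0.561, -0.1817, 0.2135]
tool_rot: [0.87, 0.492, -0.0, -0.0]
wrist_force: [-0.2, -0.1, -4.4]
width: 0.0287
t 28.38 pos [ 0.561  -0.1817  0.2135] F [-0.23 -0.1  -4.44] w 0.0287 yang -31.01 tilt 0.04
turn [-0.0004 -0.0001 -0.0001]
[ 0.04255991 -0.02792695 -0.02157361]
scene carousel [([0.5604, -0.1834, 0.1533], 0.8)]
scene vial_blue [([0.5904, -0.2347, 0.1637], 0.56)]
scene vial_1 [([0.6209, -0.1825, 0.1595], 0.67), ([0.5911, -0.1308, 0.1633], 0.56), ([0.4953, -0.1806, 0.1598], 0.54), ([0.5316, -0.1233, 0.1587], 0.52)]
scene vial_red [([0.6116, 0.2249, 0.0037], 0.55)]
wrist carousel [([0.5647, -0.1791, 0.159], 0.87)]
wrist vial_blue [([0.5952, -0.2382, 0.1639], 0.69)]
wrist vial_1 [([0.5946, -0.1337, 0.162], 0.96), ([0.6234, -0.1862, 0.1612], 0.74), ([0.4986, -0.1818, 0.1592], 0.73), ([0.5935, -0.2376, 0.1627], 0.66), ([0.5957, -0.2429, 0.161], 0.24)]
wrist vial_red []
```

View pics/w7.png

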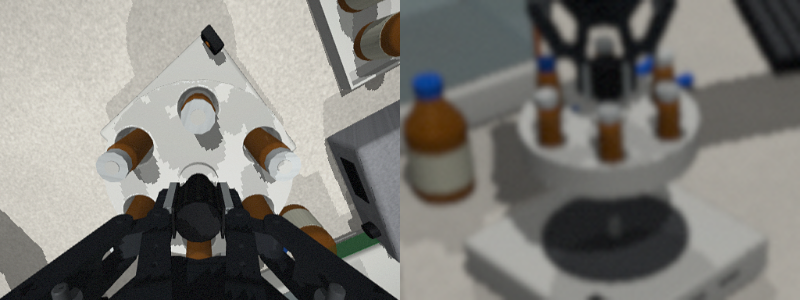

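The carousel is held level, about 10 cm above its seat (z ≈ 0.156), with all six vials in it. It has been still for more than 2 s, so I'm handing in.

```bash
python3 -c "
from station import workorder
print(workorder.finish_job())"
```

```text
the job is handed in; nothing more can be done
None
```

The job is done and handed in at about 29 s. The blue-capped vial is in the free pocket, and the gripper is holding the carousel by its knob, about 10 cm above its seat.

- **Vial:** I lowered it until it touched the pocket floor at about 5 N, with the tool at the height expected for a seated vial, and only then opened the fingers. The pictures afterwards showed it standing in the pocket.
- **Carousel:** I lifted it straight up 100 mm and held it still for over 2 s.
    - **Level:** the tool tilt was 0.04°, and the vial-base heights that were read agreed within about 5 mm.
    - **Load:** about 4.4 N hung on the wrist, close to the expected 4.5 N for the carousel with six vials.
    - **Vials:** the last scene picture showed the blue cap and four silver caps, and the fifth silver vial was in view earlier in the lift. The networks placed the blue vial and four of the silver ones; the fifth has no sure reading because the gripper partly hides it. The load and that earlier picture point to all six being in.
- **Bystanders:** I saw no sign that anything else moved. The red-capped vial was found at the same place at the end.

**Possible light contact:** as the fingers opened after placing the vial, the wrist read a sideways force of about 5 N. The back of a finger may have brushed the knob. The pictures afterwards showed nothing displaced.

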